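# Change over the trays of a locking bench unit

### The arm

A 6-joint arm with a two-finger parallel gripper is mounted at the origin on a cart in front of the work surface, level with it; the furniture and walls round the work are solid. World frame = base frame: x ahead of the robot, y to its left, z up, the work surface at z = 0. Lengths are in m, angles in rad, forces in N, time in s.
With the tool pointing down it reaches from about 0.35 to 0.85 m from the base axis. Payload 8.1 kg.
Tool frame: the origin (TCP) lies between the finger pads; the fingertips stand 14 mm ahead of it and the grasp point (between the pads) lies 5 mm behind it; z points along the fingers, y is the line along which they close (so a half turn about z gives the same grasp; the last joint's range is limited). The gripper opens to 93 mm and grips with 3 to 60 N. Pads are 15 mm wide; open, the fingers measure 128 mm over their backs; the gripper's body (75 mm by 188 mm) begins 65 mm behind the grasp point.
Start: joints at [-1.425, 0.13, 1.488, -0, 1.523, -0.085], TCP at [0.137, -0.584, 0.233] pointing down, gripper open.
Joint ranges: [-2.96, 2.96], [-0.89, 2.26], [0.02, 2.5], [-1.34, 4.48], [0, 2.73], [-2.66, 2.66]. Speed limits (rad/s): [2.39, 2.39, 2.79, 3.14, 3.14, 3.14].

### API

Orientations are given as a rotation vector (axis times angle).
In Python, from plant import robot gives the robot as it stands.
- The arm moves only by the tool arm_command, never from a script. Its argument "targets" is a list of rows, each an object of numbers: "x", "y", "z": the shift along the world's x, y, z in units of 500 mm (1.0 is 500 mm); "rx", "ry", "rz": the turn, a rotation vector about the world's x, y, z in units of 2 rad (1.0 is 2 rad); "claw": the closure in counts, from 0 (fully open) to 255 (shut). In form: [{"x": .., "y": .., "z": .., "rx": .., "ry": .., "rz": .., "claw": ..}, ...]. A call has 1 to 10 rows; each row is the pose to reach, as a shift and turn from the pose commanded when the call began; what a row does not reach only later rows make up. A row lasts 1/12 s, in which the tool goes at most 41.7 mm and 7.16 degrees, less where a joint would pass 70% of its speed; a pose out of reach is approached as far as the arm can. A call with a number of a shift or a turn outside -1 to 1 is refused whole. A call with a gripper value outside its range is refused whole. The fingers move at their own pace and stop on an object; "squeeze" is the grip in N (left out, the last holds). Time passes only in rows, so rows that repeat a pose let the fingers close. It gives the time, the measured TCP pose, the force, the opening and the grip force at its end, in the units of the state.
- robot.read_state(): the state, without advancing time (a new reading comes with each control period).
- robot.read_camera(name): name is "side" or "top"; returns (picture, depth): 420x560x3 uint8, red, green, blue; 420x560 float32, m along the optical axis (not along the pixel's ray), 0 where there is no reading.
- robot.get_calibration(name): a dict with "intrinsics" (3x3 intrinsics, pixels), "origin" and "orientation" of the camera in the world. Camera axes: x right, y up, looking along -z (the intrinsics and any distortion apply to the point x, -y, -z); pixel columns grow to the right and rows downward; lengths in m; the calibration is good to about 2 mm. A picture is of the moment at which its call begins. get_calibration takes no time and is no camera call.
- robot.close_job(): hands the job in; it is judged then, once.
The state is a dict: "t": time; "q": joint angles; "dq": joint speeds; "joint_torque": joint torques, N m; "tool_pos": TCP position; "orientation": TCP orientation; "force": force on the tool from outside, world axes, zero at the start; "wrist_torque": the same for the moment, N m; "opening": finger opening in m; "gripper_force": force on a finger pad.
Only numpy, scipy, OpenCV 4.12 (cv2) and the standard library are available. Lean on these libraries where they do the work, as an engineer would, in place of code of your own. Each camera call takes 0.05 s, during which the arm holds its last target. There are 200 camera calls.

### The job

Put the thread tray away and bring out the ferrule tray of the small two-tray unit: push the open left tray fully home, push the sliding lock along its track all the way over in front of that tray so that the right tray is free, then hook a fingertip behind the right tray's lip and draw it out to its stop. Touch only, with the fingertips: do not pinch a tray's front between the fingers, and do not lift, take out or upset anything standing in the trays. Leave everything else as it lies, and finish with the hand clear.

Things in the scene. Friction and masses are not known exactly. Their poses are not given: they have to be found in the camera images.
- tray_unit: low wooden two-tray bench unit, fixed. Origin: table level, middle of the front plane of its covered part; +x to its back, +y to its left (seen facing its front), +z up. Its front looks to the robot's right, so the left tray is the nearer one. Covered part: x 0 to 137 mm, y -110 to 110, top at z = 68. Before it only an 8 mm base board, to x = -112, y -108 to 108, with the lock's track
- left_travel (a joint): travel of the left tray (92 mm wide, centred at y = +52 mm of the unit) in m: 0 = fully home, 0.09 = out at its stop; it slides along the unit's -x above the base board. Friction about 1.5 N; stays where left.
- right_travel (a joint): travel of the right tray (92 mm wide, centred at y = -52 mm of the unit) in m: 0 = fully home, 0.09 = out at its stop, sliding along the unit's -x. Friction about 1.5 N; stays where left.
- left_lip (a point): middle of the top edge of the left tray's metal lip, 46.5 mm above the table; moves with the tray; at the unit's x = -59 mm, y = +52 mm when home. Axes as the unit's. The left tray is built like the right one.
- right_lip (a point): middle of the top edge of the right tray's lip, an upright 6 mm aluminium strip, top 46.5 mm above the table; at the unit's x = -59 mm, y = -52 mm when home. Behind it (from 3 to 57 mm along +x) is an empty finger bay 84 mm wide, open above, its floor 15.5 mm above the table, its sides and the divider behind it 38 mm; the 68 mm high covered part begins at the divider.
- left_tray: the left tray; origin at table level on its centre line, at the unit's x = 0, y = +52 mm when home, axes as the unit's. Its wooden front board (left_front), before the metal lip (left_strip), is 92 mm wide, from 10.5 to 48 mm above the table; the outer face lies 68 mm along -x from this origin, 9 mm along -x from the lip's middle.
- right_tray: the right tray, same as the left one; origin at the unit's x = 0, y = -52 mm when home. Its wooden front board is right_front, its metal lip right_strip.
- lock_travel (a joint): place of the lock in m: 0 = at the right, in front of the right tray, which it blocks; 0.104 = at its left stop, in front of the left tray, the right tray free. Slides along the unit's +y, friction about 1.5 N, stays where left. It cannot pass a tray that is not home.
- lock: the lock: a capped piece of square aluminium tube, 90 mm long (y), 32 mm deep (the unit's x -104 to -72 mm), from 9.5 to 41.5 mm above the table, with two low screw heads on top; it stands 4 mm before the tray fronts. Origin at table level, at the middle of its length, at the unit's x = 0; axes as the unit's.
- lock_right_end (a point): middle of the lock's right-hand end face (the unit's -y side), 32 mm deep and 32 mm high, 25.5 mm above the table, at the unit's x = -88 mm: the face to push on to send it left. The space to its right is free.
- lock_left_end (a point): middle of the lock's left-hand end face, 90 mm along +y from the right-hand one.
- thread_spool_0: thread spool, 34 mm across and 38 mm tall, standing loose in the left tray behind its divider; origin at the middle of its underside, z along its length.
- thread_spool_1: thread spool, 34 mm across and 38 mm tall, standing loose in the left tray behind its divider; origin at the middle of its underside, z along its length.
- ferrule_0: turned ferrule (slim sleeve), 18 mm across and about 36 mm tall, standing loose in the right tray behind its divider, under the cover while the tray is home; origin at the middle of its underside, z along its length.
- ferrule_1: turned ferrule (slim sleeve), 18 mm across and about 36 mm tall, standing loose in the right tray behind its divider, under the cover while the tray is home; origin at the middle of its underside, z along its length.
- ferrule_2: turned ferrule (slim sleeve), 18 mm across and about 36 mm tall, standing loose in the right tray behind its divider, under the cover while the tray is home; origin at the middle of its underside, z along its length.
- beeswax: block of wax 38x52x20 mm lying loose on top of the unit, towards the back.
- tweezers: tweezers, 110 mm long, lying loose on top of the unit, towards the back.
- paste_jar: lidded paste jar, 62 mm across, 68 mm tall, on the table near the chest; only in the surroundings.
- bamboo_blank_0: bamboo tube 11 mm thick, 172 mm long, lying on the table in front of the tool chest; only in the surroundings.
- bamboo_blank_1: bamboo tube 11 mm thick, 165 mm long, lying beside the other one; only in the surroundings.
- thread_spool_2: spool 34 mm across, 38 mm tall, standing on the table to the far side of the unit; only in the surroundings.
Not all that is in view belongs to the job. Leave any purple look-alike of the thread_spool_0 alone.

How it is judged:
On the way, in this order (a step that is already met when the one before it is completed fails the run):
1. the left tray is pushed fully home (value of joint left_travel below 0.004 m), for 0.2 s.
2. the lock is slid over in front of the left tray (value of joint left_travel below 0.004 m and value of joint lock_travel above 0.097 m), for 0.2 s.
3. the right tray is drawn out to its stop (all of step 2 and value of joint right_travel above 0.083 m), for 0.2 s.
At the end, for the whole second after the job is handed in: The left tray is home (within 4 mm), the lock stands in front of it (within 7 mm of its left stop), the right tray is out within 7 mm of its stop and at rest, and the spools and ferrules still stand upright in their trays (all of step 3 and velocity of joint right_travel below 0.01 m/s and angle between each of thread_spool_0, thread_spool_1, ferrule_0, ferrule_1, ferrule_2's own z axis and vertical below 0.25 rad and z of thread_spool_0 in the frame of left_lip between -0.035 and -0.027 m and z of thread_spool_1 in the frame of left_lip between -0.035 and -0.027 m and z of ferrule_0 in the frame of right_lip between -0.035 and -0.027 m and z of ferrule_1 in the frame of right_lip between -0.035 and -0.027 m and z of ferrule_2 in the frame of right_lip between -0.035 and -0.027 m); the robot touches nothing.
It fails at once if a tray's front was pinched: the fingers pressed its wooden board and the metal strip behind it at once, each with over 4 N ((contact force between the fingers and left_front above 4 N and contact force between the fingers and left_strip above 4 N) or (contact force between the fingers and right_front above 4 N and contact force between the fingers and right_strip above 4 N)).
It fails at once if a spool or ferrule was lifted or knocked over (angle between any of thread_spool_0, thread_spool_1, ferrule_0, ferrule_1, ferrule_2's own z axis and vertical above 0.6 rad or height (world z) of any of thread_spool_0, thread_spool_1, ferrule_0, ferrule_1, ferrule_2 above 0.035 m).
It fails at once if a thing lying about was lifted or moved by more than 25 mm (distance of any of paste_jar, bamboo_blank_0, bamboo_blank_1, thread_spool_2, beeswax, tweezers from where it was at the start of the episode above 0.025 m).
It also fails if it takes over 58 s, if anything falls off the work surface, if the arm or the gripper's body presses on something with over 40 N, if the wrist force passes 120 N, or if a joint passes its speed limit or range.

## Working session

There is one attempt and no reset: what is moved stays moved. The work goes in short steps, Python scripts to look and compute and a tool call to move; the robot and the scene stay as the last step left them, time stands still between calls to the robot, and variables do not carry over. Pictures are saved under pics/ and viewed, at most 10 in all, crops included, and the job is handed in when it is done.

Besides the shell and the picture viewer there is one more tool, called as name(argument=value, ...) on one line, values as JSON. arm_command: Moves the arm, as the interface text tells. Shifts and turns lie within -1 to 1; 1 stands for 500 mm of shift or 2 rad of turn. Its arguments: {"type":"object","properties":{"targets":{"type":"array","items":{"type":"object","properties":{"x":{"type":"number","minimum":-1,"maximum":1},"y":{"type":"number","minimum":-1,"maximum":1},"z":{"type":"number","minimum":-1,"maximum":1},"rx":{"type":"number","minimum":-1,"maximum":1},"ry":{"type":"number","minimum":-1,"maximum":1},"rz":{"type":"number","minimum":-1,"maximum":1},"claw":{"type":"number"}}}},"squeeze":{"type":"number"}},"required":["targets"]}

```bash
mkdir -p pics
cat > h.py <<'E'
import numpy as np,cv2
from plant import robot
def P(name,d,u,v):
    c=robot.get_calibration(name);K=np.array(c["intrinsics"])
    from scipy.spatial.transform import Rotation as R
    o=np.array(c["orientation"]);M=o if o.shape==(3,3) else R.from_rotvec(o).as_matrix()
    r=np.linalg.inv(K)@np.array([u,v,1.0]);r=np.array([r[0],-r[1],-1])
    return np.array(c["origin"]),M@r
def pt(name,d,u,v):   # via depth
    o,r=P(name,d,u,v); return o+r*d[int(v),int(u)]
def pz(name,u,v,z):   # via plane
    o,r=P(name,None,u,v); return o+r*(z-o[2])/r[2]
E
python3 - <<'E'
from h import *
for n in("top","side"):
    p,d=robot.read_camera(n);np.savez(f"{n}0.npz",p=p,d=d);cv2.imwrite(f"pics/{n}0.png",p[:,:,::-1]);c=robot.get_calibration(n);print(c)
print(robot.read_state())
E
```

```text
{'intrinsics': array([[409.02734014,   0.        , 281.90818667],
       [  0.        , 409.02734014, 203.68309431],
       [  0.        ,   0.        ,   1.        ]]), 'origin': array([0.40744466, 0.27643039, 1.21057405]), 'orientation': array([ 0.07531603, -0.08469447, -1.55643122])}
{'intrinsics': array([[437.67485918,   0.        , 277.53117354],
       [  0.        , 437.67485918, 210.25383112],
       [  0.        ,   0.        ,   1.        ]]), 'origin': array([ 0.31480058, -0.41377641,  0.71707091]), 'orientation': array([ 0.84757479, -0.13724828, -0.27531737])}
{'t': 0.1, 'q': array([-1.42541426e+00,  1.31084966e-01,  1.48914589e+00, -4.91825807e-06,
        1.52302380e+00, -8.54204011e-02]), 'dq': array([ 1.18899224e-05, -1.86941594e-03, -3.27247726e-03,  9.97607198e-04,
       -5.67750794e-04,  1.19446211e-04]), 'joint_torque': array([ 2.04648575e-03, -5.61337388e+01, -4.93096983e+01,  7.70620652e-02,
        2.91067717e-02, -2.32646431e-05]), 'tool_pos': array([ 0.13719228, -0.5836025 ,  0.2317062 ]), 'orientation': array([-3.11904677e+00, -3.61548620e-01,  8.59254686e-05]), 'force': array([0.08815997, 0.18522108, 0.46682901]), 'wrist_torque': array([-0.02025008, -0.04644441, -0.01210245]), 'gripper_force': 0.0, 'opening': 0.09288160548332146}
```

View pics/top0.png

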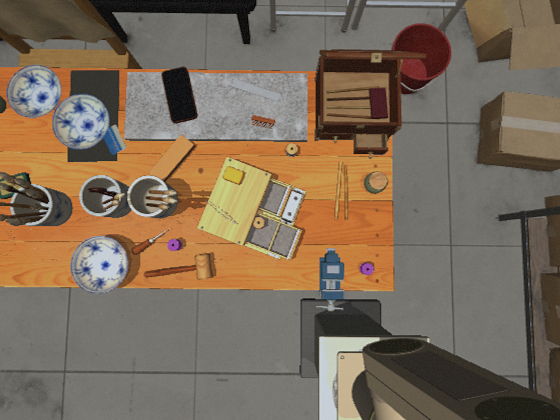

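View pics/side0.png

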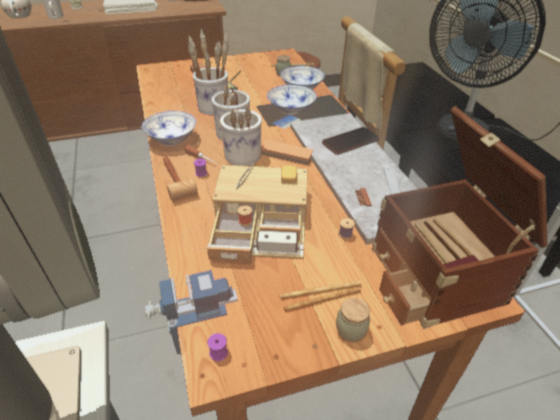

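The top view shows the unit at about (255,210) with its front to the image right. The open left tray is at (272,235), the lock with its two screws at (292,205), the red-orange spool at (258,222), and a vise at (332,275). Purple spools at (174,244) and (367,268) are look-alikes and stay put. Next I enlarge both views to measure the corners.

Run:
```python
from h import *
a=np.load("top0.npz");b=np.load("side0.npz")
A=cv2.resize(a["p"][145:270,195:320],None,fx=4.6,fy=4.6,interpolation=cv2.INTER_CUBIC)
B=cv2.resize(b["p"][155:275,195:325],None,fx=6,fy=4.8 if 0 else 5,interpolation=cv2.INTER_CUBIC)
cv2.imwrite("pics/ctop.png",A[:,:,::-1]);cv2.imwrite("pics/cside.png",B[:,:,::-1])
```

```text
(no output)
```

View pics/ctop.png

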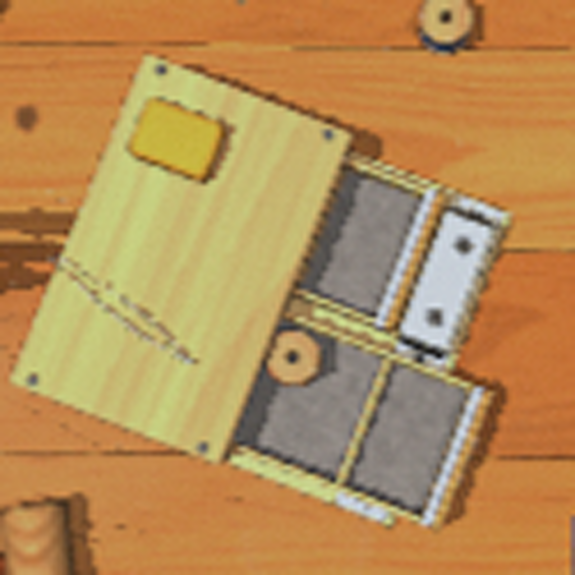

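View pics/cside.png

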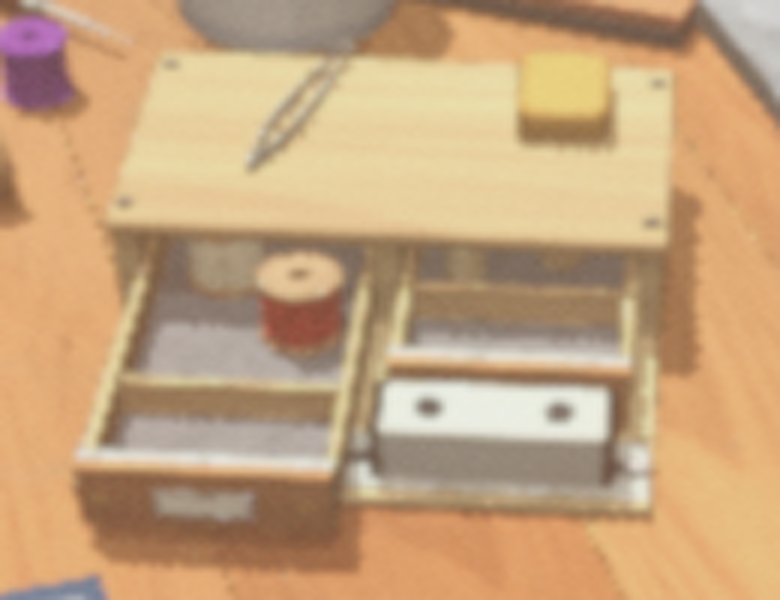

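The top crop shows the cover corners at about (352,130), (222,460), (12,382), (148,55). The lock runs from (475,200) to (425,350), and the left tray's lip from (480,390) to (432,522). The side crop shows the cover's front corners at (108,222) and (668,245), and the lock's top edges at (378,380) and (612,388).

```bash
cat >> h.py <<'E'
def T(u,v):return (u+.5)/4.6-.5+195,(v+.5)/4.6-.5+145
def S(u,v):return (u+.5)/6-.5+195,(v+.5)/5-.5+155
def tri(a,b):
    (o1,r1),(o2,r2)=P("top",None,*a),P("side",None,*b)
    A=np.c_[r1,-r2];s=np.linalg.lstsq(A,o2-o1,rcond=None)[0];return (o1+r1*s[0]+o2+r2*s[1])/2
E
python3 - <<'E'
from h import *
np.set_printoptions(precision=4,suppress=True)
prs={"FR":((352,130),(668,243)),"FL":((222,460),(108,222)),"BL":((12,382),(162,52)),"BR":((148,55),(672,70)),
"lipL0":((432,522),(80,462)),"lipL1":((482,392),(335,470))}
W={}
for k,(t,s) in prs.items():
    z=.0465 if 'lip' in k else .068
    W[k]=pz("top",*T(*t),z);print(k,"tri",tri(T(*t),S(*s)),"top",W[k],"side",pz("side",*S(*s),z))
m=np.array([[0,-.11],[0,.11],[.137,.11],[.137,-.11]])
for f in (pz,):
  for src in (0,1):
    w=np.array([pz(("top","side")[src],*(T,S)[src](*prs[k][src]),.068)[:2] for k in("FR","FL","BL","BR")])
    mc,wc=m-m.mean(0),w-w.mean(0);U,D,Vt=np.linalg.svd(mc.T@wc);R=Vt.T@U.T
    th=np.arctan2(R[1,0],R[0,0]);o=w.mean(0)-R@m.mean(0)
    print(("top","side")[src],"yaw",th,"det",np.linalg.det(R),"origin",o,"res",(w-(m@R.T+o))*1000)
    for n,uv,z in [("lockR",[(510,212),(614,395)],.0415),("lockL",[(455,358),(375,395)],.0415),("lipL0",prs["lipL0"],.0465),("lipL1",prs["lipL1"],.0465)]:
        q=pz(("top","side")[src],*(T,S)[src](*uv[src]),z)[:2];print(n,(q-o)@R)
E
```

```text
FR tri [0.6109 0.302  0.0696] top [0.6117 0.3019 0.068 ] side [0.611  0.3038 0.068 ]
FL tri [0.4081 0.3773 0.0697] top [0.4088 0.3773 0.068 ] side [0.4077 0.3794 0.068 ]
BL tri [0.4545 0.5051 0.0701] top [0.4542 0.5055 0.068 ] side [0.4553 0.508  0.068 ]
BR tri [0.6568 0.4279 0.0713] top [0.6569 0.4285 0.068 ] side [0.6592 0.4322 0.068 ]
lipL0 tri [0.372  0.2497 0.0469] top [0.3726 0.2496 0.0465] side [0.3714 0.2501 0.0465]
lipL1 tri [0.4546 0.2193 0.0474] top [0.4526 0.2196 0.0465] side [0.4567 0.2199 0.0465]
top yaw 1.2162988093483076 det 1.0 origin [0.5091 0.3391] res [[-0.5615  1.0191]
 [ 2.8265  0.0623]
 [ 0.6952 -0.2046]
 [-2.9602 -0.8768]]
lockR [-0.1083 -0.1005]
lockL [-0.1087 -0.0025]
lipL0 [-0.1313  0.097 ]
lipL1 [-0.1317  0.0115]
side yaw 1.21444636900887 det 1.0000000000000004 origin [0.5094 0.3417] res [[-1.516   0.5488]
 [ 1.3892 -0.6406]
 [ 1.2022 -0.3817]
 [-1.0753  0.4735]]
lockR [-0.0748 -0.0905]
lockL [-0.0808 -0.0024]
lipL0 [-0.1339  0.0974]
lipL1 [-0.1325  0.0069]
```

Run:
```python
from h import *
np.set_printoptions(precision=3,suppress=True)
d=np.load("top0.npz")["d"]
for n,u,v in [("vise",332,262),("vise2",332,285),("jar",375,182),("spool2",292,149),("bamboo",343,190),("chest",330,100)]: print(n,pt("top",d,u,v))
o=np.array([.5093,.340]);t=1.2155;R=np.array([[np.cos(t),-np.sin(t)],[np.sin(t),np.cos(t)]])
for n,p in [("preL",(-.19,.052)),("endL",(-.0755,.052)),("preLock",(-.088,-.14)),("endLock",(-.088,-.0105)),("bay",(-.03,-.052)),("pulled",(-.1535,-.052))]: print(n,o+R@np.array(p))
```

```text
vise [0.364 0.131 0.079]
vise2 [0.297 0.124 0.023]
jar [0.589 0.009 0.072]
spool2 [0.694 0.242 0.017]
bamboo [0.575 0.088 0.003]
chest [0.819 0.138 0.09 ]
preL [0.394 0.18 ]
endL [0.434 0.287]
preLock [0.61  0.209]
endLock [0.489 0.254]
bay [0.548 0.294]
pulled [0.505 0.178]
```

arm_command(targets=[{"x":0.07,"y":0.07,"rz":0.05,"claw":255},{"x":0.14,"y":0.14,"rz":0.1,"claw":255},{"x":0.2,"y":0.2,"rz":0.15,"claw":255},{"x":0.26,"y":0.26,"rz":0.2,"claw":255},{"x":0.32,"y":0.32,"rz":0.25,"claw":255},{"x":0.38,"y":0.38,"rz":0.3,"claw":255},{"x":0.43,"y":0.44,"rz":0.35,"claw":255},{"x":0.47,"y":0.5,"rz":0.4,"claw":255},{"x":0.5,"y":0.56,"rz":0.45,"claw":255},{"x":0.52,"y":0.62,"rz":0.4925,"claw":255}])

```text
schema error: expected keys x, y, z, rx, ry, rz, claw
```

arm_command(targets=[{"x":0.07,"y":0.07,"z":0,"rx":0,"ry":0,"rz":0.05,"claw":255},{"x":0.14,"y":0.14,"z":0,"rx":0,"ry":0,"rz":0.1,"claw":255},{"x":0.2,"y":0.2,"z":0,"rx":0,"ry":0,"rz":0.15,"claw":255},{"x":0.26,"y":0.26,"z":0,"rx":0,"ry":0,"rz":0.2,"claw":255},{"x":0.32,"y":0.32,"z":0,"rx":0,"ry":0,"rz":0.25,"claw":255},{"x":0.38,"y":0.38,"z":0,"rx":0,"ry":0,"rz":0.3,"claw":255},{"x":0.43,"y":0.44,"z":0,"rx":0,"ry":0,"rz":0.35,"claw":255},{"x":0.47,"y":0.5,"z":0,"rx":0,"ry":0,"rz":0.4,"claw":255},{"x":0.5,"y":0.56,"z":0,"rx":0,"ry":0,"rz":0.45,"claw":255},{"x":0.52,"y":0.62,"z":0,"rx":0,"ry":0,"rz":0.4925,"claw":255}])

```text
t: 0.93
tool_pos: [0.3986, -0.2715, 0.2322]
orientation: [-2.573, -1.802, -0.001]
force: [0.3, -0.6, 0.1]
opening: 0.0308
gripper_force: 0.0
```

Run:
```python
from h import *
np.set_printoptions(precision=3,suppress=True)
d=np.load("top0.npz")["d"]
q=np.array([pt("top",d,u,v) for u in range(316,350) for v in range(246,300)])
q=q[(q[:,2]>.012)]
print(q.min(0),q.max(0),np.percentile(q,99,axis=0))
for a in np.arange(.25,.46,.02):
    s=q[abs(q[:,0]-a)<.01]; 
    if len(s):print(round(a,2),s[:,1].min(),s[:,1].max(),s[:,2].max())
```

```text
[0.26  0.1   0.012] [0.407 0.276 1.211] [0.407 0.276 1.211]
0.25 0.11716077365254213 0.14292084106478214 0.04082979603768688
0.27 0.10288647458600131 0.1603499652086653 0.08252666331077418
0.29 0.10068993358786371 0.16052665958551193 0.08277303314121132
0.31 0.10267385404864823 0.1603724608547496 0.08283686041583094
0.33 0.0997851096046653 0.16021684136232145 0.08252534233772435
0.35 0.09978054553135918 0.16077571705388813 0.08403889387856278
0.37 0.10017964297473328 0.1607167889602898 0.08184829188426823
0.39 0.114237337784483 0.14961452871058067 0.06753719949044101
0.41 0.11794841058573566 0.27643038939378395 1.2105740481070466
```

arm_command(targets=[{"x":0.002,"y":0.08,"z":0,"rx":0,"ry":0,"rz":0,"claw":255},{"x":0.004,"y":0.16,"z":0,"rx":0,"ry":0,"rz":0,"claw":255},{"x":0.006,"y":0.24,"z":0,"rx":0,"ry":0,"rz":0,"claw":255},{"x":0.008,"y":0.32,"z":0,"rx":0,"ry":0,"rz":0,"claw":255},{"x":0.01,"y":0.4,"z":0,"rx":0,"ry":0,"rz":0,"claw":255},{"x":0.012,"y":0.48,"z":0,"rx":0,"ry":0,"rz":0,"claw":255},{"x":0.014,"y":0.56,"z":0,"rx":0,"ry":0,"rz":0,"claw":255},{"x":0.016,"y":0.64,"z":0,"rx":0,"ry":0,"rz":0,"claw":255},{"x":0.02,"y":0.72,"z":0,"rx":0,"ry":0,"rz":0,"claw":255},{"x":0.025,"y":0.8,"z":0,"rx":0,"ry":0,"rz":0,"claw":255}])

```text
t: 1.77
tool_pos: [0.4091, 0.1279, 0.2326]
orientation: [2.579, 1.794, 0.0]
force: [0.7, -0.3, 0.4]
opening: 0.0002
gripper_force: 0.0
```

arm_command(targets=[{"x":0,"y":0.07,"z":0,"rx":0,"ry":0,"rz":0,"claw":255},{"x":0,"y":0.12,"z":0,"rx":0,"ry":0,"rz":0,"claw":255},{"x":0,"y":0.147,"z":0,"rx":0,"ry":0,"rz":0,"claw":255},{"x":0,"y":0.147,"z":0,"rx":0,"ry":0,"rz":0,"claw":255},{"x":0,"y":0.147,"z":0,"rx":0,"ry":0,"rz":0,"claw":255}])

```text
t: 2.18
tool_pos: [0.4093, 0.1997, 0.2322]
orientation: [-2.577, -1.797, 0.002]
force: [0.5, -0.6, 0.5]
opening: 0.0006
gripper_force: 0.0
```

arm_command(targets=[{"x":0,"y":0,"z":-0.06,"rx":0,"ry":0,"rz":0,"claw":255},{"x":0,"y":0,"z":-0.12,"rx":0,"ry":0,"rz":0,"claw":255},{"x":0,"y":0,"z":-0.18,"rx":0,"ry":0,"rz":0,"claw":255},{"x":0,"y":0,"z":-0.22,"rx":0,"ry":0,"rz":0,"claw":255},{"x":0,"y":0,"z":-0.26,"rx":0,"ry":0,"rz":0,"claw":255},{"x":0,"y":0,"z":-0.3,"rx":0,"ry":0,"rz":0,"claw":255},{"x":0,"y":0,"z":-0.33,"rx":0,"ry":0,"rz":0,"claw":255},{"x":0,"y":0,"z":-0.36,"rx":0,"ry":0,"rz":0,"claw":255},{"x":0,"y":0,"z":-0.374,"rx":0,"ry":0,"rz":0,"claw":255},{"x":0,"y":0,"z":-0.374,"rx":0,"ry":0,"rz":0,"claw":255}])

```text
t: 3.02
tool_pos: [0.4084, 0.1979, 0.0439]
orientation: [-2.579, -1.792, 0.005]
force: [-0.3, -0.2, -0.3]
opening: 0.0007
gripper_force: 0.0
```

Run:
```python
from h import *
p,d=robot.read_camera("side");B=cv2.resize(p[130:290,180:340],None,fx=3.6,fy=3.6,interpolation=cv2.INTER_CUBIC);cv2.imwrite("pics/s1.png",B[:,:,::-1])
```

```text
(no output)
```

View pics/s1.png

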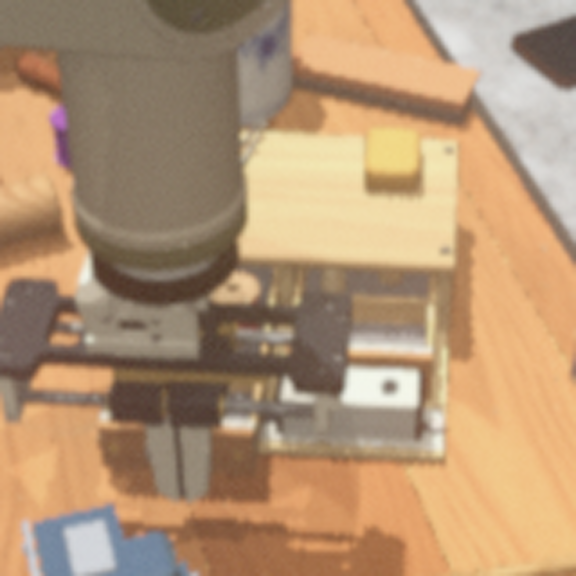

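The closed fingers stand just in front of the left tray's front, at about (180,470) in the crop, clear of the vise. Pushing slowly along the unit's +x.

arm_command(targets=[{"x":0.003,"y":0.007,"z":0,"rx":0,"ry":0,"rz":0,"claw":255},{"x":0.006,"y":0.015,"z":0,"rx":0,"ry":0,"rz":0,"claw":255},{"x":0.009,"y":0.024,"z":0,"rx":0,"ry":0,"rz":0,"claw":255},{"x":0.013,"y":0.034,"z":0,"rx":0,"ry":0,"rz":0,"claw":255},{"x":0.017,"y":0.045,"z":0,"rx":0,"ry":0,"rz":0,"claw":255},{"x":0.021,"y":0.056,"z":0,"rx":0,"ry":0,"rz":0,"claw":255},{"x":0.025,"y":0.067,"z":0,"rx":0,"ry":0,"rz":0,"claw":255},{"x":0.029,"y":0.078,"z":0,"rx":0,"ry":0,"rz":0,"claw":255},{"x":0.033,"y":0.089,"z":0,"rx":0,"ry":0,"rz":0,"claw":255},{"x":0.037,"y":0.1,"z":0,"rx":0,"ry":0,"rz":0,"claw":255}])

```text
t: 3.9
tool_pos: [0.4285, 0.25, 0.0456]
orientation: [2.579, 1.794, -0.0]
force: [0.1, -1.8, 0.7]
opening: 0.0004
gripper_force: 1.0
```

arm_command(targets=[{"x":0.004,"y":0.011,"z":0,"rx":0,"ry":0,"rz":0,"claw":255},{"x":0.008,"y":0.022,"z":0,"rx":0,"ry":0,"rz":0,"claw":255},{"x":0.012,"y":0.033,"z":0,"rx":0,"ry":0,"rz":0,"claw":255},{"x":0.016,"y":0.043,"z":0,"rx":0,"ry":0,"rz":0,"claw":255},{"x":0.02,"y":0.052,"z":0,"rx":0,"ry":0,"rz":0,"claw":255},{"x":0.022,"y":0.06,"z":0,"rx":0,"ry":0,"rz":0,"claw":255},{"x":0.024,"y":0.066,"z":0,"rx":0,"ry":0,"rz":0,"claw":255},{"x":0.026,"y":0.07,"z":0,"rx":0,"ry":0,"rz":0,"claw":255},{"x":0.026,"y":0.07,"z":0,"rx":0,"ry":0,"rz":0,"claw":255}])

```text
t: 4.65
tool_pos: [0.4412, 0.2849, 0.0456]
orientation: [-2.578, -1.794, -0.0]
force: [-0.4, 0.5, -0.1]
opening: 0.0005
gripper_force: 0.0
```

arm_command(targets=[{"x":0.001,"y":0.003,"z":0,"rx":0,"ry":0,"rz":0,"claw":255},{"x":0.002,"y":0.006,"z":0,"rx":0,"ry":0,"rz":0,"claw":255},{"x":0.003,"y":0.008,"z":0,"rx":0,"ry":0,"rz":0,"claw":255},{"x":0.003,"y":0.008,"z":0,"rx":0,"ry":0,"rz":0,"claw":255}])

```text
t: 4.98
tool_pos: [0.4415, 0.2856, 0.0455]
orientation: [2.577, 1.793, -0.01]
force: [-8.2, -16.1, 12.6]
opening: 0.0007
gripper_force: 9.1
```

Home against the stop (about 18 N). Backing off, lifting and going to the right of the lock.

arm_command(targets=[{"x":-0.01,"y":-0.028,"z":0,"rx":0,"ry":0,"rz":0,"claw":255},{"x":-0.02,"y":-0.056,"z":0.02,"rx":0,"ry":0,"rz":0,"claw":255},{"x":-0.02,"y":-0.056,"z":0.08,"rx":0,"ry":0,"rz":0,"claw":255},{"x":-0.02,"y":-0.06,"z":0.14,"rx":0,"ry":0,"rz":0,"claw":255},{"x":0.05,"y":-0.08,"z":0.16,"rx":0,"ry":0,"rz":0,"claw":255},{"x":0.12,"y":-0.1,"z":0.16,"rx":0,"ry":0,"rz":0,"claw":255},{"x":0.19,"y":-0.12,"z":0.16,"rx":0,"ry":0,"rz":0,"claw":255},{"x":0.26,"y":-0.14,"z":0.16,"rx":0,"ry":0,"rz":0,"claw":255},{"x":0.325,"y":-0.157,"z":0.16,"rx":0,"ry":0,"rz":0,"claw":255},{"x":0.325,"y":-0.157,"z":0.16,"rx":0,"ry":0,"rz":0,"claw":255}])

```text
t: 5.82
tool_pos: [0.6097, 0.2074, 0.1246]
orientation: [2.58, 1.79, 0.001]
force: [1.3, -0.2, 0.3]
opening: 0.0004
gripper_force: 0.0
```

```bash
cat >> h.py <<'E'
o=np.array([.5093,.340]);t=1.2155;R=np.array([[np.cos(t),-np.sin(t)],[np.sin(t),np.cos(t)]])
def unit(p): return (np.array(p[:2])-o)@R
E
python3 - <<'E'
from h import *
s=robot.read_state();print(s["tool_pos"],unit(s["tool_pos"]))
p,d=robot.read_camera("side");B=cv2.resize(p[130:290,180:340],None,fx=3.6,fy=3.6,interpolation=cv2.INTER_CUBIC);cv2.imwrite("pics/s2.png",B[:,:,::-1])
E
```

```text
[0.60974629 0.20739051 0.12460093] [-0.08938509 -0.14030339]
```

View pics/s2.png

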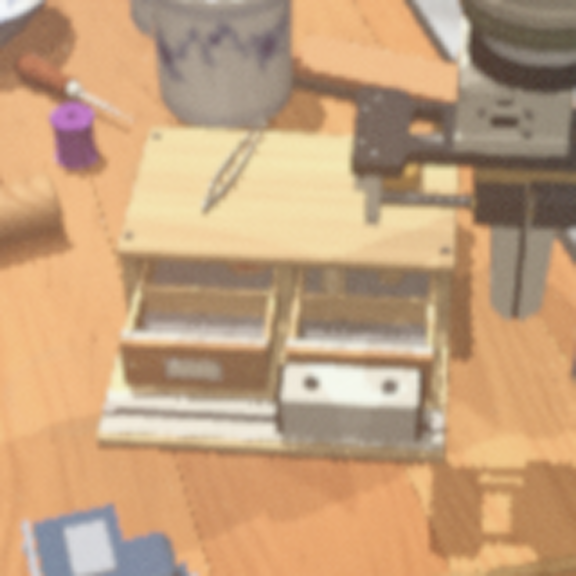

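Left tray is home and its lip lines up with the right one. The lock stands at (350,395) and the fingers hang right of the unit. Lowering, then pushing the lock left.

arm_command(targets=[{"x":0,"y":0,"z":-0.06,"rx":0,"ry":0,"rz":0,"claw":255},{"x":0,"y":0,"z":-0.12,"rx":0,"ry":0,"rz":0,"claw":255},{"x":0,"y":0,"z":-0.16,"rx":0,"ry":0,"rz":0,"claw":255},{"x":0,"y":0,"z":-0.177,"rx":0,"ry":0,"rz":0,"claw":255},{"x":-0.015,"y":0.0055,"z":-0.177,"rx":0,"ry":0,"rz":0,"claw":255},{"x":-0.03,"y":0.011,"z":-0.177,"rx":0,"ry":0,"rz":0,"claw":255},{"x":-0.045,"y":0.0167,"z":-0.177,"rx":0,"ry":0,"rz":0,"claw":255},{"x":-0.06,"y":0.022,"z":-0.177,"rx":0,"ry":0,"rz":0,"claw":255},{"x":-0.078,"y":0.029,"z":-0.177,"rx":0,"ry":0,"rz":0,"claw":255},{"x":-0.096,"y":0.0356,"z":-0.177,"rx":0,"ry":0,"rz":0,"claw":255}])

```text
t: 6.7
tool_pos: [0.5577, 0.2285, 0.039]
orientation: [2.578, 1.794, 0.005]
force: [1.5, 0.2, 2.1]
opening: 0.0007
gripper_force: 1.0
```

arm_command(targets=[{"x":-0.018,"y":0.0067,"z":0,"rx":0,"ry":0,"rz":0,"claw":255},{"x":-0.036,"y":0.0134,"z":0,"rx":0,"ry":0,"rz":0,"claw":255},{"x":-0.054,"y":0.02,"z":0,"rx":0,"ry":0,"rz":0,"claw":255},{"x":-0.072,"y":0.0267,"z":0,"rx":0,"ry":0,"rz":0,"claw":255},{"x":-0.09,"y":0.0334,"z":0,"rx":0,"ry":0,"rz":0,"claw":255},{"x":-0.106,"y":0.0394,"z":0,"rx":0,"ry":0,"rz":0,"claw":255},{"x":-0.12,"y":0.0446,"z":0,"rx":0,"ry":0,"rz":0,"claw":255},{"x":-0.13,"y":0.0483,"z":0,"rx":0,"ry":0,"rz":0,"claw":255},{"x":-0.136,"y":0.0505,"z":0,"rx":0,"ry":0,"rz":0,"claw":255},{"x":-0.136,"y":0.0505,"z":0,"rx":0,"ry":0,"rz":0,"claw":255}])

```text
t: 7.53
tool_pos: [0.4883, 0.2531, 0.0368]
orientation: [-2.578, -1.795, 0.002]
force: [0.0, -0.3, -0.6]
opening: 0.0003
gripper_force: 0.0
```

Run:
```python
from h import *
s=robot.read_state();print(s["tool_pos"],unit(s["tool_pos"]),s["force"])
```

```text
[0.48828831 0.25309313 0.03681053] [-0.08878827 -0.01053276] [ 0.02625576 -0.26883748 -0.58359726]
```

No stop force yet, so I push on in small steps.

arm_command(targets=[{"x":-0.004,"y":0.0015,"z":0,"rx":0,"ry":0,"rz":0,"claw":255},{"x":-0.008,"y":0.003,"z":0,"rx":0,"ry":0,"rz":0,"claw":255},{"x":-0.01,"y":0.0037,"z":0,"rx":0,"ry":0,"rz":0,"claw":255},{"x":-0.01,"y":0.0037,"z":0,"rx":0,"ry":0,"rz":0,"claw":255}])

```text
t: 7.87
tool_pos: [0.4841, 0.2546, 0.0369]
orientation: [-2.579, -1.794, 0.001]
force: [0.1, -0.3, 1.0]
opening: 0.0006
gripper_force: 0.3
```

arm_command(targets=[{"x":-0.004,"y":0.0015,"z":0,"rx":0,"ry":0,"rz":0,"claw":255},{"x":-0.008,"y":0.003,"z":0,"rx":0,"ry":0,"rz":0,"claw":255},{"x":-0.01,"y":0.0037,"z":0,"rx":0,"ry":0,"rz":0,"claw":255},{"x":-0.01,"y":0.0037,"z":0,"rx":0,"ry":0,"rz":0,"claw":255}])

```text
t: 8.2
tool_pos: [0.4835, 0.2548, 0.0373]
orientation: [2.574, 1.79, 0.009]
force: [22.3, -6.7, -15.8]
opening: 0.0005
gripper_force: 11.2
```

Hard stop with 23 N. Backing off, lifting, and moving over the right tray's bay.

arm_command(targets=[{"x":0.03,"y":-0.011,"z":0,"rx":0,"ry":0,"rz":0,"claw":255},{"x":0.06,"y":-0.022,"z":0.01,"rx":0,"ry":0,"rz":0,"claw":255},{"x":0.06,"y":-0.022,"z":0.07,"rx":0,"ry":0,"rz":0,"claw":255},{"x":0.06,"y":-0.022,"z":0.14,"rx":0,"ry":0,"rz":0,"claw":255},{"x":0.08,"y":0,"z":0.166,"rx":0,"ry":0,"rz":0,"claw":255},{"x":0.11,"y":0.04,"z":0.166,"rx":0,"ry":0,"rz":0,"claw":255},{"x":0.138,"y":0.075,"z":0.166,"rx":0,"ry":0,"rz":0,"claw":255},{"x":0.138,"y":0.075,"z":0.166,"rx":0,"ry":0,"rz":0,"claw":255},{"x":0.138,"y":0.075,"z":0.166,"rx":0,"ry":0,"rz":0,"claw":255}])

```text
t: 8.95
tool_pos: [0.5481, 0.2946, 0.1196]
orientation: [-2.578, -1.795, 0.002]
force: [0.2, -0.5, 0.1]
opening: 0.0004
gripper_force: 0.0
```

Run:
```python
from h import *
s=robot.read_state();print(s["tool_pos"],unit(s["tool_pos"]))
p,d=robot.read_camera("side");B=cv2.resize(p[155:275,195:325],None,fx=6,fy=5,interpolation=cv2.INTER_CUBIC);cv2.imwrite("pics/s3.png",B[:,:,::-1])
```

```text
[0.54813696 0.29459255 0.11959993] [-0.02906131 -0.05220714]
```

View pics/s3.png

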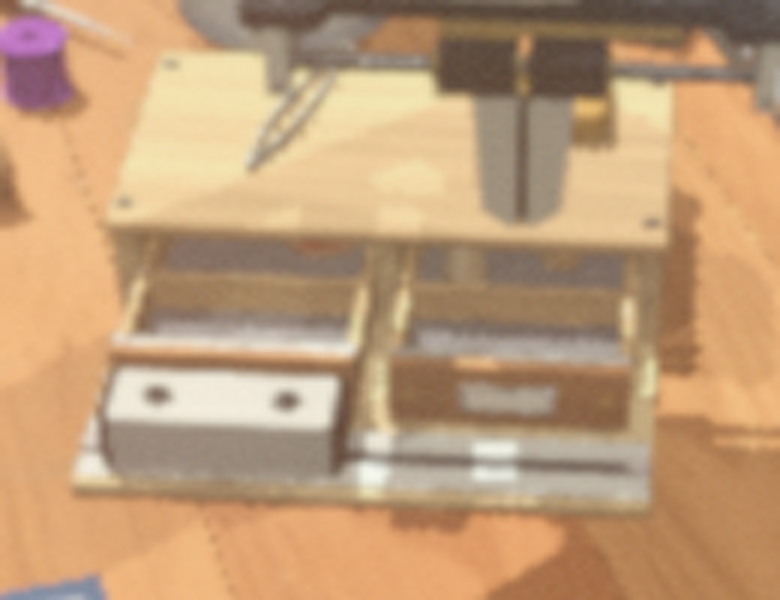

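The lock now stands in front of the left tray, at (105–345, 370–470), and the right tray front at (510,395) is free. The fingers are above the right bay. I check the lock's travel and lower into the bay.

Run:
```python
from h import *
for uv in [(614,395),(375,395),(342,380),(106,375)]: print(uv,unit(pz("side",*S(*uv),.0415)))
```

```text
(614, 395) [-0.07326359 -0.08996076]
(375, 395) [-0.07925096 -0.00181307]
(342, 380) [-0.0704986   0.01131719]
(106, 375) [-0.07324433  0.09928526]
```

arm_command(targets=[{"x":0,"y":0,"z":-0.04,"rx":0,"ry":0,"rz":0,"claw":255},{"x":0,"y":0,"z":-0.08,"rx":0,"ry":0,"rz":0,"claw":255},{"x":0,"y":0,"z":-0.12,"rx":0,"ry":0,"rz":0,"claw":255},{"x":0,"y":0,"z":-0.145,"rx":0,"ry":0,"rz":0,"claw":255},{"x":0,"y":0,"z":-0.157,"rx":0,"ry":0,"rz":0,"claw":255},{"x":0,"y":0,"z":-0.157,"rx":0,"ry":0,"rz":0,"claw":255},{"x":-0.004,"y":-0.011,"z":-0.157,"rx":0,"ry":0,"rz":0,"claw":255},{"x":-0.008,"y":-0.021,"z":-0.157,"rx":0,"ry":0,"rz":0,"claw":255},{"x":-0.011,"y":-0.029,"z":-0.157,"rx":0,"ry":0,"rz":0,"claw":255},{"x":-0.013,"y":-0.035,"z":-0.157,"rx":0,"ry":0,"rz":0,"claw":255}])

```text
t: 9.83
tool_pos: [0.5424, 0.2765, 0.043]
orientation: [2.579, 1.794, 0.003]
force: [0.2, 3.1, 1.6]
opening: 0.0001
gripper_force: 0.9
```

arm_command(targets=[{"x":-0.002,"y":-0.006,"z":0,"rx":0,"ry":0,"rz":0,"claw":255},{"x":-0.005,"y":-0.014,"z":0,"rx":0,"ry":0,"rz":0,"claw":255},{"x":-0.009,"y":-0.023,"z":0,"rx":0,"ry":0,"rz":0,"claw":255},{"x":-0.012,"y":-0.033,"z":0,"rx":0,"ry":0,"rz":0,"claw":255},{"x":-0.016,"y":-0.043,"z":0,"rx":0,"ry":0,"rz":0,"claw":255},{"x":-0.02,"y":-0.053,"z":0,"rx":0,"ry":0,"rz":0,"claw":255},{"x":-0.023,"y":-0.063,"z":0,"rx":0,"ry":0,"rz":0,"claw":255},{"x":-0.027,"y":-0.073,"z":0,"rx":0,"ry":0,"rz":0,"claw":255},{"x":-0.031,"y":-0.083,"z":0,"rx":0,"ry":0,"rz":0,"claw":255},{"x":-0.034,"y":-0.093,"z":0,"rx":0,"ry":0,"rz":0,"claw":255}])

```text
t: 10.67
tool_pos: [0.5243, 0.2296, 0.0415]
orientation: [-2.579, -1.794, 0.001]
force: [-0.4, 1.2, 1.7]
opening: 0.0005
gripper_force: 0.9
```

arm_command(targets=[{"x":-0.004,"y":-0.01,"z":0,"rx":0,"ry":0,"rz":0,"claw":255},{"x":-0.007,"y":-0.02,"z":0,"rx":0,"ry":0,"rz":0,"claw":255},{"x":-0.011,"y":-0.03,"z":0,"rx":0,"ry":0,"rz":0,"claw":255},{"x":-0.015,"y":-0.04,"z":0,"rx":0,"ry":0,"rz":0,"claw":255},{"x":-0.018,"y":-0.049,"z":0,"rx":0,"ry":0,"rz":0,"claw":255},{"x":-0.021,"y":-0.057,"z":0,"rx":0,"ry":0,"rz":0,"claw":255},{"x":-0.024,"y":-0.064,"z":0,"rx":0,"ry":0,"rz":0,"claw":255},{"x":-0.026,"y":-0.07,"z":0,"rx":0,"ry":0,"rz":0,"claw":255},{"x":-0.028,"y":-0.075,"z":0,"rx":0,"ry":0,"rz":0,"claw":255},{"x":-0.028,"y":-0.075,"z":0,"rx":0,"ry":0,"rz":0,"claw":255}])

```text
t: 11.5
tool_pos: [0.5114, 0.1948, 0.0416]
orientation: [-2.577, -1.792, -0.007]
force: [4.8, 14.2, -9.4]
opening: 0.0004
gripper_force: 7.7
```

Run:
```python
from h import *
s=robot.read_state();print(s["tool_pos"],unit(s["tool_pos"]),s["force"])
```

```text
[0.51142935 0.19479805 0.04158497] [-0.1353924 -0.0525075] [ 4.77453815 14.1751792  -9.41542055]
```

The stop is reached (15 N after about 88 mm of travel). Freeing the finger and lifting.

arm_command(targets=[{"x":0.005,"y":0.013,"z":0,"rx":0,"ry":0,"rz":0,"claw":255},{"x":0.012,"y":0.032,"z":0,"rx":0,"ry":0,"rz":0,"claw":255},{"x":0.014,"y":0.038,"z":0,"rx":0,"ry":0,"rz":0,"claw":255},{"x":0.014,"y":0.038,"z":0.03,"rx":0,"ry":0,"rz":0,"claw":255},{"x":0.014,"y":0.038,"z":0.1,"rx":0,"ry":0,"rz":0,"claw":255},{"x":0.014,"y":0.038,"z":0.17,"rx":0,"ry":0,"rz":0,"claw":255},{"x":0.014,"y":0.038,"z":0.24,"rx":0,"ry":0,"rz":0,"claw":255},{"x":0.014,"y":-0.03,"z":0.31,"rx":0,"ry":0,"rz":0,"claw":255},{"x":0.014,"y":-0.11,"z":0.34,"rx":0,"ry":0,"rz":0,"claw":255},{"x":0.014,"y":-0.19,"z":0.34,"rx":0,"ry":0,"rz":0,"claw":255}])

```text
t: 12.33
tool_pos: [0.52, 0.1031, 0.2167]
orientation: [2.573, 1.796, 0.01]
force: [1.8, -0.8, 0.9]
opening: 0.0005
gripper_force: 0.0
```

arm_command(targets=[{"x":-0.06,"y":-0.06,"z":0,"rx":0,"ry":0,"rz":0,"claw":255},{"x":-0.12,"y":-0.12,"z":0,"rx":0,"ry":0,"rz":0,"claw":255},{"x":-0.18,"y":-0.18,"z":0,"rx":0,"ry":0,"rz":0,"claw":255},{"x":-0.2,"y":-0.25,"z":0,"rx":0,"ry":0,"rz":0,"claw":255},{"x":-0.2,"y":-0.32,"z":0,"rx":0,"ry":0,"rz":0,"claw":255},{"x":-0.2,"y":-0.36,"z":0,"rx":0,"ry":0,"rz":0,"claw":255},{"x":-0.2,"y":-0.36,"z":0,"rx":0,"ry":0,"rz":0,"claw":255}])

```text
t: 12.92
tool_pos: [0.4175, -0.0805, 0.2118]
orientation: [2.58, 1.788, -0.001]
force: [0.3, 1.0, 0.7]
opening: 0.0005
gripper_force: 0.0
```

Run:
```python
from h import *
p,d=robot.read_camera("side");B=cv2.resize(p[155:275,195:325],None,fx=6,fy=5,interpolation=cv2.INTER_CUBIC);cv2.imwrite("pics/s4.png",B[:,:,::-1])
```

```text
(no output)
```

View pics/s4.png

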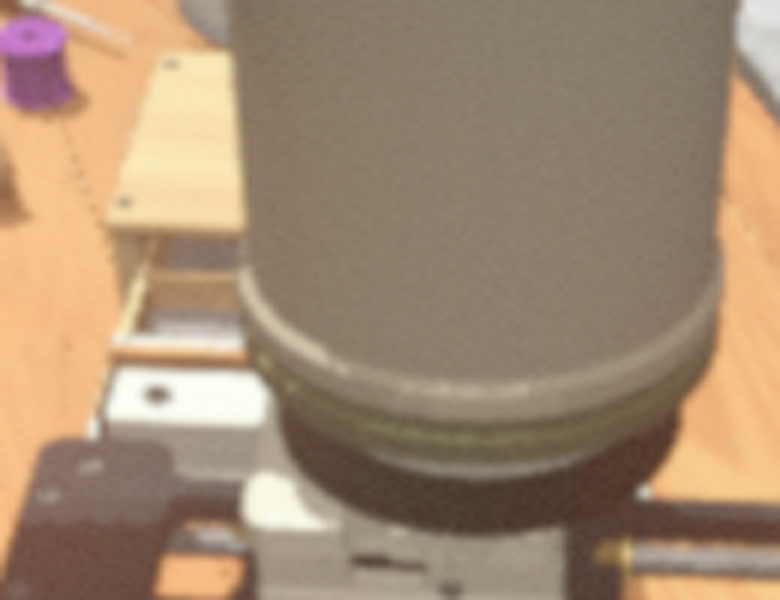

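The arm hides the unit, so I move further off.

arm_command(targets=[{"x":0,"y":-0.08,"z":0,"rx":0,"ry":0,"rz":0,"claw":255},{"x":0,"y":-0.16,"z":0,"rx":0,"ry":0,"rz":0,"claw":255},{"x":0,"y":-0.24,"z":0,"rx":0,"ry":0,"rz":0,"claw":255},{"x":-0.03,"y":-0.32,"z":0,"rx":0,"ry":0,"rz":0,"claw":255},{"x":-0.06,"y":-0.4,"z":0,"rx":0,"ry":0,"rz":0,"claw":255},{"x":-0.1,"y":-0.46,"z":0,"rx":0,"ry":0,"rz":0,"claw":255},{"x":-0.15,"y":-0.52,"z":0,"rx":0,"ry":0,"rz":0,"claw":255},{"x":-0.2,"y":-0.58,"z":0,"rx":0,"ry":0,"rz":0,"claw":255},{"x":-0.25,"y":-0.62,"z":0,"rx":0,"ry":0,"rz":0,"claw":255},{"x":-0.25,"y":-0.62,"z":0,"rx":0,"ry":0,"rz":0,"claw":255}])

```text
t: 13.8
tool_pos: [0.2899, -0.3895, 0.2112]
orientation: [-2.581, -1.79, 0.003]
force: [0.9, 0.7, -0.2]
opening: 0.0006
gripper_force: 0.0
```

Run:
```python
from h import *
p,d=robot.read_camera("side");B=cv2.resize(p[155:275,195:325],None,fx=6,fy=5,interpolation=cv2.INTER_CUBIC);cv2.imwrite("pics/s5.png",B[:,:,::-1])
```

```text
(no output)
```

View pics/s5.png

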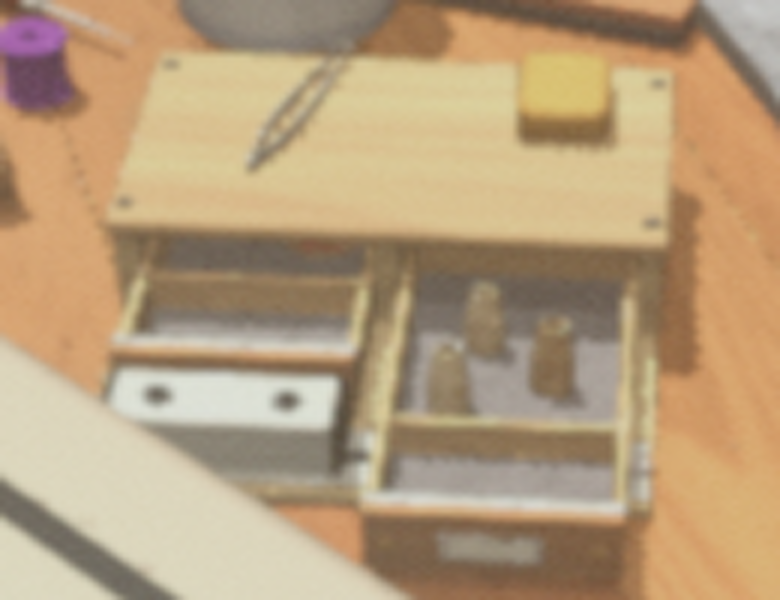

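The right tray is fully out, with its lip from (365,492) to (625,508) and all three ferrules upright. The left tray is home, the lock is in front of it, and the wax and tweezers lie where they were. I check the lip numerically and hand in.

Run:
```python
from h import *
a,b=[unit(pz("side",*S(*uv),.0465)) for uv in[(367,496),(625,510)]];print(a,b)
if -(a[0]+b[0])/2>.142: print(robot.close_job())
```

```text
[-0.14514284 -0.00521093] [-0.1471093  -0.09532864]
the job is handed in; nothing more can be done
None
```

The job is handed in after about 14 s of robot time: the left tray is home, the lock is over at its left stop in front of it, the right tray is out at its stop with the ferrules upright, and the hand is clear (the judge's verdict was not shown).

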